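# Reload the label-roll spindle at the deli counter

## Task

The label roll on the counter's upright spindle has run out. Take the bare cardboard core off the spindle and put it in the waste box; then fit the full label roll (the thicker of the two white rolls standing on the counter) over the spindle and lower it gently, without dropping it, until it sits upright and fully down on the stand's base plate. Leave the thinner part-used roll, the jars and the other goods standing where they are.

Things in the scene. Friction and masses are not known exactly. Their poses are not given: they have to be found in the camera images.
- stand: roll stand fixed to the counter: a dark steel disc base plate, 116 mm diameter and 15 mm thick, with a plain steel spindle rising upright from its middle, 20 mm diameter, its top 10 mm tapering to 8 mm. Origin: centre of the underside of the base plate, on the counter; z up along the spindle. It stands somewhere else each time.
- spindle_foot (a point): the middle of the base plate's top face, on the spindle's axis, 15 mm above the counter: where the centre of a seated roll's underside lies. z up.
- spindle_tip (a point): the spindle's tip, 127 mm above the counter (112 mm above the base plate).
- core: the empty cardboard core, an open tube 104 mm long, 32 mm outside diameter, 26 mm bore, about 30 g. At the start it stands over the spindle on the base plate, and the spindle's tip shows 8 mm above it. Origin: centre of its lower end at the start; z along its axis, so its upper end is 104 mm along z.
- core_middle (a point): the middle of the core, on its axis halfway along (52 mm from either end).
- waste_box: open cardboard waste box fixed to the counter, 200 (its x) by 150 (its y) by 90 mm high outside, 5 mm walls and floor, empty. Origin: centre of its underside; z up.
- full_roll: the full label roll: white paper on a cardboard core, a cylinder 62 mm outside diameter and 104 mm tall with a 26 mm bore right through, about 250 g, standing on end on the counter. Origin: centre of its lower end; z up along its axis.
- part_roll: the part-used label roll, the same but only 44 mm in diameter (104 mm tall, 26 mm bore), standing on end on the counter; to be left alone. Origin: centre of its lower end. The full roll, this roll and the pickle jar may each stand in any of three places.
- pickle_jar: green glass jar with metal lid, 72 mm diameter, 105 mm high, a bystander near the rolls. Origin: centre of its underside.
- sauce_jar: amber glass jar with metal lid, 72 mm diameter, 115 mm high, a bystander. Origin: centre of its underside.
- can: plain metal food can with a white paper label, 70 mm diameter, 75 mm high, a bystander between the robot and the stand. Origin: centre of its underside.
- sauce_bottle: dark sauce bottle, 60 mm diameter, 190 mm high, a bystander behind the stand. Origin: centre of its underside.
- nut_tub: clear-lidded tub of nuts, 108 by 158 mm, 55 mm high, a bystander behind the rolls. Origin: centre of its underside.
Not all that is in view belongs to the job. What is shaped like the core but turquoise is not meant.

How it is judged (in metres and radians):
On the way, in this order (a step that is already met when the one before it is completed fails the run):
1. the bare core is in the waste box (x of core_middle in the frame of waste_box between -0.095 and 0.095 m and y of core_middle in the frame of waste_box between -0.07 and 0.07 m and z of core_middle in the frame of waste_box below 0.085 m), for 0.2 s.
2. the full roll sits on the spindle, down on the base plate (horizontal distance between full_roll and spindle_foot below 0.007 m and z of full_roll in the frame of spindle_foot below 0.005 m and angle between full_roll's own z axis and vertical below 0.06 rad), for 0.2 s.
At the end, for the whole second after the job is handed in: The core's middle is inside the waste box's walls and below its rim (at most 85 mm above its underside); the full roll is over the spindle (axis within 7 mm), its lower end within 5 mm of the base plate, upright within 0.06 rad, and at rest (all of step 1 and all of step 2 and linear speed of full_roll below 0.02 m/s); the robot touches nothing.
It fails at once if the part-used roll is moved by more than 30 mm or tipped over (distance of part_roll from where it was at the start of the episode above 0.03 m or angle between part_roll's own z axis and vertical above 0.5 rad).
It fails at once if a jar, the can, the sauce bottle or the nut tub is moved by more than 30 mm or tipped over (distance of any of pickle_jar, sauce_jar, can, sauce_bottle, nut_tub from where it was at the start of the episode above 0.03 m or angle between any of pickle_jar, sauce_jar, can, sauce_bottle, nut_tub's own z axis and vertical above 0.5 rad).
It fails at once if the full roll drops down the spindle (faster than 0.6 m/s, a free fall of about 18 mm) (horizontal distance between full_roll and spindle_foot below 0.02 m and z of full_roll in the frame of spindle_foot below 0.11 m and linear speed of full_roll above 0.6 m/s).
It also fails if it takes over 64 s, if anything falls off the work surface, if the arm or the gripper's body presses on something with over 40 N, if the wrist force passes 120 N, or if a joint passes its speed limit or range.

## Robot

A 6-joint arm with a two-finger parallel gripper is mounted at the origin on the work surface. World frame = base frame: x ahead of the robot, y to its left, z up, the work surface at z = 0. Lengths are in m, angles in degrees, forces in N, time in s.
With the tool pointing down it reaches from about 0.375 to 0.9 m from the base axis. Payload 3.1 kg.
Tool frame: the origin (TCP) lies on the centre line of the jaws, within the pads' length; the fingertips stand 25 mm ahead of it and the grasp point (between the pads) lies 6 mm ahead of it; z points along the fingers, y is the line along which they close (so a half turn about z gives the same grasp; the last joint's range is limited). The gripper opens to 87 mm and grips with 3 to 60 N. Pads are 19 mm wide; open, the fingers measure 117 mm over their backs; the gripper's body (75 mm by 190 mm) begins 51 mm behind the grasp point.
Start: joints at [55.147, 30.224, 82.088, -0, 67.689, -10.227], TCP at [0.26, 0.568, 0.248] pointing down, gripper open.
Joint ranges: [-176.69, 176.69], [-43.24, 126.21], [12.49, 139.97], [-82, 262], [0, 151.66], [-163.58, 163.58]. Speed limits (degrees/s): [159.86, 159.86, 180, 180, 180, 180].

## Interface

Orientations are given as a 3x3 rotation matrix whose columns are the frame's x, y, z axes.
In Python, from rig import read_state, capture, camera_params, hand_in gives the robot as it stands.
- The arm moves only by the tool apply_moves, never from a script. Its argument "rows" is a list of rows, each an object of numbers: "x", "y", "z": the shift along the tool's x, y, z in mm; "rx", "ry", "rz": the turn, a rotation vector about the tool's x, y, z in units of 6 degrees (1.0 is 6 degrees); "claw": the closure in counts, from 0 (fully open) to 255 (shut). A call has 1 to 10 rows; each row is the pose to reach, as a shift and turn from the pose commanded when the call began, along the tool's axes at that moment; what a row does not reach only later rows make up. A row lasts 1/8 s, in which the tool goes at most 62.5 mm and 10.7 degrees, less where a joint would pass 70% of its speed; a pose out of reach is approached as far as the arm can. A call with a gripper value outside its range is refused whole. The fingers move at their own pace and stop on an object; the grip force is fixed at half the most. Time passes only in rows, so rows that repeat a pose let the fingers close. It gives the time, the measured TCP pose, the force, the opening and the grip force at its end, in the units of the state.
- read_state(): the state, without advancing time (a new reading comes with each control period).
- capture(name): name is "scene" or "top"; returns (picture, depth): 420x560x3 uint8, red, green, blue; 420x560 float32, m along the optical axis (not along the pixel's ray), 0 where there is no reading.
- camera_params(name): a dict with "fx", "fy", "cx", "cy" (pixels), "D" ([k1, k2, p1, p2, k3] as OpenCV has them; the pictures are not rectified), "xyz" and "orientation" of the camera in the world. Camera axes: x right, y up, looking along -z (the intrinsics and any distortion apply to the point x, -y, -z); pixel columns grow to the right and rows downward; lengths in m; the calibration is good to about 2 mm. A picture is of the moment at which its call begins. camera_params takes no time and is no camera call.
- hand_in(): hands the job in; it is judged then, once.
The state is a dict: "time_s": time; "joint_positions": joint angles; "qvel": joint speeds; "tau": joint torques, N m; "position": TCP position; "tcp_rot": TCP orientation; "force": force on the tool from outside, world axes, zero at the start; "moment": the same for the moment, N m; "opening": opening from 0.0 (shut) to 1.0 (fully open); "grasp_force": force on a finger pad.
Only numpy, scipy, OpenCV 4.12 (cv2) and the standard library are available. Lean on these libraries where they do the work, as an engineer would, in place of code of your own. Each camera call takes 0.05 s, during which the arm holds its last target. There are 200 camera calls.

## Working session

There is one attempt and no reset: what is moved stays moved. The work goes in short steps, Python scripts to look and compute and a tool call to move; the robot and the scene stay as the last step left them, time stands still between calls to the robot, and variables do not carry over. Pictures are saved under pics/ and viewed, at most 10 in all, crops included, and the job is handed in when it is done.

Besides the shell and the picture viewer there is one more tool, called by a JSON object that holds its "fn" and its "kwargs". apply_moves: Moves the arm, as the interface text tells. Its arguments: {"type":"object","properties":{"rows":{"type":"array"}},"required":["rows"]}

```bash
mkdir -p pics
cat > h.py <<'E'
import numpy as np, cv2
from rig import *
def cloud(n,d):
    p=camera_params(n);v,u=np.mgrid[0:420,0:560]
    K=np.array([[p['fx'],0,p['cx']],[0,p['fy'],p['cy']],[0,0,1.]])
    q=cv2.undistortPoints(np.stack([u.ravel(),v.ravel()],1).astype(np.float64)[:,None],K,np.array(p['D'],float))[:,0]
    c=np.c_[q[:,0],-q[:,1],-np.ones(len(q))]*d.reshape(-1,1)
    w=c@np.array(p['orientation']).T+np.array(p['xyz'])
    w[d.ravel()==0]=np.nan
    return w.reshape(420,560,3)
E
python3 - <<'E'
from h import *
for n in ['scene','top']:
    i,d=capture(n);np.savez(n+'0.npz',i=i,d=d);cv2.imwrite(f'pics/{n}0.png',i[:,:,::-1]);p=camera_params(n);print(n,p['xyz'],np.round(p['orientation'],2).tolist(),p['fx'],p['D'])
s=read_state();print(s['position'],np.round(s['tcp_rot'],3).tolist(),s['opening'])
E
```

```text
scene [1.13967746 0.38940067 0.88416291] [[-0.59, -0.61, 0.54], [0.81, -0.45, 0.38], [0.01, 0.66, 0.76]] 455.94194616846886 [-0.08731871  0.          0.          0.          0.        ]
top [ 3.49162003e-01 -1.14110731e-03  1.18177150e+00] [[0.02, 0.98, -0.19], [-1.0, 0.02, 0.03], [0.03, 0.19, 0.98]] 423.7111877882483 [-0.03972416  0.          0.          0.          0.        ]
[0.26006119 0.56766861 0.24665973] [[-0.909, 0.417, -0.001], [0.417, 0.909, -0.002], [0.0, -0.002, -1.0]] 0.9947235914606255
```

View pics/scene0.png

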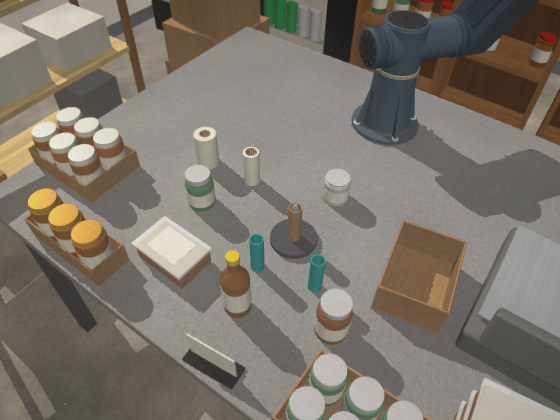

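View pics/top0.png

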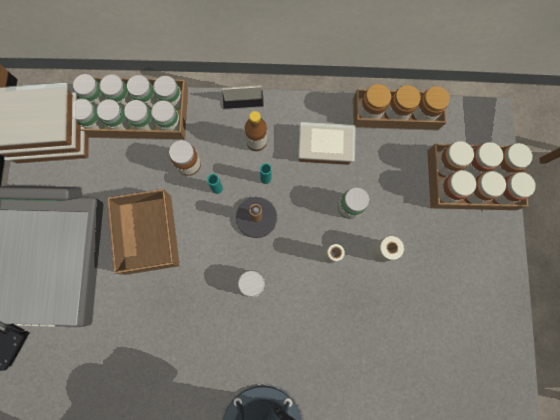

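The scene view shows the bare brown core on the stand at (295,222), white rolls at (206,148) and (251,167), turquoise tubes at (257,253) and (317,273), and the box at (421,275). In the top view the core is at (257,213), the rolls at (391,248) and (336,253), and the box at (142,232). The roll at top (391,248) is the wider one, so it should be the full roll. I'll measure the positions and confirm it in a crop.

```bash
cat > m.py <<'E'
from h import *
z=np.load('top0.npz');W=cloud('top',z['d']);z2=np.load('scene0.npz');W2=cloud('scene',z2['d'])
def comp(W,px,zlo,zhi,r):
    u,v=px;m=((W[...,2]>zlo)&(W[...,2]<zhi)).astype(np.uint8)
    n,l=cv2.connectedComponents(m)
    c=W[v-4:v+5,u-4:u+5].reshape(-1,3);c=np.nanmedian(c,0)
    k=m.astype(bool)&(np.hypot(W[...,0]-c[0],W[...,1]-c[1])<r)
    p=W[k]
    (cx,cy),rad=cv2.minEnclosingCircle(p[:,:2].astype(np.float32)) if len(p)>3 else ((0,0),0)
    return len(p),np.round([cx,cy,rad,np.median(p[:,2])] if len(p) else [],4)
for n,a,b,lo,hi in [('full',(391,248),(206,135),.095,.112),('part',(336,253),(251,153),.095,.112),('core',(257,211),(295,208),.11,.14),('pickle',(355,198),(198,174),.098,.112),('sauce',(182,153),(336,303),.105,.125),('can',(251,283),(337,180),.068,.082),('turqA',(266,170),(257,238),.06,.13),('turqB',(214,182),(317,260),.06,.13)]:
    print(n,comp(W,a,lo,hi,.05),comp(W2,b,lo,hi,.05))
# base plate
for nm,w,px in(('top',W,(257,216)),('scene',W2,(294,238))):
    c=np.nanmedian(w[px[1]-20:px[1]+20,px[0]-20:px[0]+20].reshape(-1,3),0)
    k=(w[...,2]>.009)&(w[...,2]<.02)&(np.hypot(w[...,0]-c[0],w[...,1]-c[1])<.09)
    print('plate',nm,k.sum(),cv2.minEnclosingCircle(w[k][:,:2].astype(np.float32)))
# box rim
k=(W[...,2]>.083)&(W[...,2]<.097);k[:,:100]=0;k[:,185:]=0;k[:180]=0;k[280:]=0
print('box',k.sum(),cv2.minAreaRect(W[k][:,:2].astype(np.float32)))
k=(W[...,2]>.12);k[:90]=0;k[:,:190]=0;k[:,300:]=0;k[230:]=0;print('bottle/top hi',np.nanmean(W[k],0),W[k][:,2].max())
print(np.round(W[150:320:20,30,:],2).tolist(), np.round(W[200,200],4))
a=z2['i'][110:270,170:340,::-1];b=z['i'][190:270,230:410,::-1]
cv2.imwrite('pics/crop.png',np.hstack([cv2.resize(a,(400,376)),cv2.resize(b,(400,178)) if 0 else cv2.copyMakeBorder(cv2.resize(b,(400,178)),0,198,0,0,cv2.BORDER_CONSTANT)]))
E
python3 m.py
```

```text
full (399, array([ 0.4633, -0.3236,  0.0327,  0.1038])) (300, array([ 0.4667, -0.325 ,  0.0344,  0.1037]))
part (161, array([ 0.4496, -0.1793,  0.022 ,  0.1042])) (153, array([ 0.4492, -0.1768,  0.024 ,  0.1027]))
core (100, array([0.5527, 0.0287, 0.0159, 0.1195])) (144, array([0.5532, 0.0307, 0.0169, 0.1177]))
pickle (446, array([ 0.5908, -0.2362,  0.0316,  0.1052])) (395, array([ 0.5911, -0.2347,  0.0332,  0.1043]))
sauce (455, array([0.7059, 0.2298, 0.0327, 0.1147])) (769, array([0.7053, 0.2302, 0.032 , 0.1141]))
can (497, array([0.3691, 0.0361, 0.0329, 0.0748])) (382, array([0.3701, 0.0377, 0.0335, 0.0744]))
turqA (127, array([0.6669, 0.0058, 0.0163, 0.0902])) (296, array([0.6681, 0.0065, 0.0179, 0.0886]))
turqB (134, array([0.6345, 0.1432, 0.0161, 0.0913])) (313, array([0.6362, 0.1443, 0.0171, 0.0878]))
plate top 1114 ((0.5529909133911133, 0.029413210228085518), 0.058178823441267014)
plate scene 1159 ((0.5544530153274536, 0.030132874846458435), 0.05862103030085564)
box 630 ((0.49756771326065063, 0.3288525938987732), (0.20185856521129608, 0.15130680799484253), 10.418498992919922)
bottle/top hi [0.74841623 0.03389618 0.14732793] 0.19468027466146032
[[0.7, 0.63, 0.11], [0.68, 0.68, 0.0], [0.58, 0.58, 0.16], [0.54, 0.62, 0.08], [0.49, 0.61, 0.09], [0.44, 0.61, 0.09], [0.39, 0.6, 0.08], [0.34, 0.6, 0.08], [0.29, 0.59, 0.09]] [ 0.5994  0.1904 -0.0015]
```

View pics/crop.png

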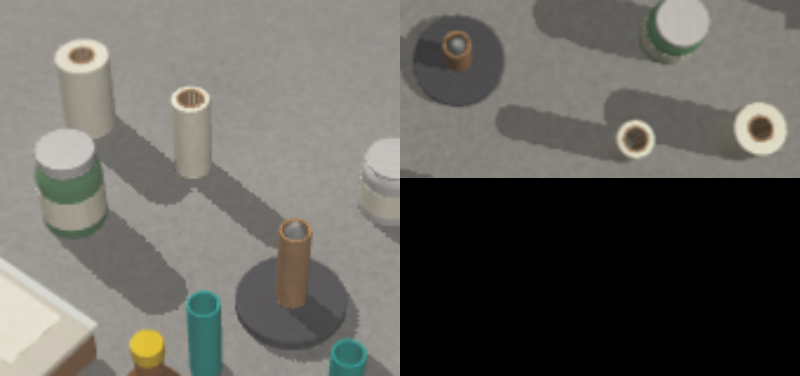

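The crop confirms it. The fatter white roll (top view (391,248), scene view (206,148)) is the full roll, the thinner one at (336,253) is the part-used roll, and the brown tube with the steel tip showing is the core. Sizes and heights agree with those given.

```bash
cat > go.py <<'E'
import sys,numpy as np
from rig import *
s=read_state();R=np.array(s['tcp_rot']);p=np.array(s['position'])
print('t',s['time_s'],'p',np.round(p,4),'F',np.round(s['force'],1),'op',round(s['opening'],3),'g',s['grasp_force'],'j',np.round(s['joint_positions'],0))
print('R',np.round(R,3).tolist())
for a in sys.argv[1:]:
    t=np.array(eval(a));print(a,np.round(R.T@(t-p)*1000,1))
E
python3 go.py .5535,.0297,.247 .5535,.0297,.101
```

```text
t 0.1 p [0.2601 0.5677 0.2467] F [ 0.5  0.5 -0.2] op 0.995 g 0.0 j [ 55.  30.  82.  -0.  68. -10.]
R [[-0.909, 0.417, -0.001], [0.417, 0.909, -0.002], [0.0, -0.002, -1.0]]
.5535,.0297,.247 [-4.909e+02 -3.668e+02  2.000e-01]
.5535,.0297,.101 [-490.9 -366.5  146.2]
```

{"fn": "apply_moves", "kwargs": {"rows": [{"x": -491,"y": -367,"z": 0},{"x": -491,"y": -367,"z": 0},{"x": -491,"y": -367,"z": 0},{"x": -491,"y": -367,"z": 0},{"x": -491,"y": -367,"z": 0},{"x": -491,"y": -367,"z": 0},{"x": -491,"y": -367,"z": 0},{"x": -491,"y": -367,"z": 0},{"x": -491,"y": -367,"z": 0},{"x": -491,"y": -367,"z": 0}]}}

```text
validation failed for argument at $.ro...
```

{"fn": "apply_moves", "kwargs": {"rows": [{"z": 0},{"z": 0},{"z": 0},{"z": 0}]}}

```text
validation failed for argument at $.ro...
```

```bash
python3 go.py .5535,.0297,.101
```

```text
t 0.1 p [0.2601 0.5677 0.2467] F [ 0.5  0.5 -0.2] op 0.995 g 0.0 j [ 55.  30.  82.  -0.  68. -10.]
R [[-0.909, 0.417, -0.001], [0.417, 0.909, -0.002], [0.0, -0.002, -1.0]]
.5535,.0297,.101 [-490.9 -366.5  146.2]
```

{"fn": "apply_moves", "kwargs": {"rows": [{"x": -60,"y": -45,"z": 0,"rx": 0,"ry": 0,"rz": 0,"claw": 0}]}}

```text
time_s: 0.22
position: [0.2894, 0.5153, 0.247]
tcp_rot: [[-0.911, 0.412, 0.001], [0.412, 0.911, 0.002], [0.0, 0.002, -1.0]]
force: [1.6, -0.9, 0.3]
opening: 1.001
grasp_force: 0.0
```

{"fn": "apply_moves", "kwargs": {"rows": [{"x": -431,"y": -322,"z": 0,"rx": 0,"ry": 0,"rz": 0,"claw": 0},{"x": -431,"y": -322,"z": 0,"rx": 0,"ry": 0,"rz": 0,"claw": 0},{"x": -431,"y": -322,"z": 0,"rx": 0,"ry": 0,"rz": 0,"claw": 0},{"x": -431,"y": -322,"z": 0,"rx": 0,"ry": 0,"rz": 0,"claw": 0},{"x": -431,"y": -322,"z": 0,"rx": 0,"ry": 0,"rz": 0,"claw": 0},{"x": -431,"y": -322,"z": 0,"rx": 0,"ry": 0,"rz": 0,"claw": 0},{"x": -431,"y": -322,"z": 0,"rx": 0,"ry": 0,"rz": 0,"claw": 0},{"x": -431,"y": -322,"z": 0,"rx": 0,"ry": 0,"rz": 0,"claw": 0},{"x": -431,"y": -322,"z": 0,"rx": 0,"ry": 0,"rz": 0,"claw": 0},{"x": -431,"y": -322,"z": 0,"rx": 0,"ry": 0,"rz": 0,"claw": 0}]}}

```text
time_s: 1.48
position: [0.5492, 0.0382, 0.2471]
tcp_rot: [[-0.907, 0.421, 0.001], [0.421, 0.907, -0.0], [-0.001, -0.0, -1.0]]
force: [0.5, -0.2, 0.8]
opening: 1.002
grasp_force: 0.0
```

```bash
python3 go.py .5535,.0297,.101
```

```text
t 1.475 p [0.5492 0.0382 0.2471] F [ 0.5 -0.2  0.8] op 1.002 g 0.0 j [ -8.  25.  93.  -0.  63. -73.]
R [[-0.907, 0.421, 0.001], [0.421, 0.907, -0.0], [-0.001, -0.0, -1.0]]
.5535,.0297,.101 [ -7.4  -5.9 146.1]
```

{"fn": "apply_moves", "kwargs": {"rows": [{"x": 0,"y": 0,"z": 0,"rx": 0,"ry": 0,"rz": 0,"claw": 0},{"x": 0,"y": 0,"z": 0,"rx": 0,"ry": 0,"rz": 0,"claw": 0}]}}

```text
time_s: 1.72
position: [0.5469, 0.0423, 0.2474]
tcp_rot: [[-0.91, 0.415, -0.001], [0.415, 0.91, 0.0], [0.001, -0.0, -1.0]]
force: [0.2, 0.0, -0.3]
opening: 1.001
grasp_force: 0.0
```

```bash
python3 go.py .5535,.0297,.101
```

```text
t 1.725 p [0.5469 0.0423 0.2474] F [ 0.2  0.  -0.3] op 1.001 g 0.0 j [ -7.  24.  93.   0.  63. -73.]
R [[-0.91, 0.415, -0.001], [0.415, 0.91, 0.0], [0.001, -0.0, -1.0]]
.5535,.0297,.101 [-11.4  -8.7 146.4]
```

{"fn": "apply_moves", "kwargs": {"rows": [{"x": -11.4,"y": -8.7,"z": 0,"rx": 0,"ry": 0,"rz": 0,"claw": 0},{"x": -11.4,"y": -8.7,"z": 40,"rx": 0,"ry": 0,"rz": 0,"claw": 0},{"x": -11.4,"y": -8.7,"z": 80,"rx": 0,"ry": 0,"rz": 0,"claw": 0},{"x": -11.4,"y": -8.7,"z": 120,"rx": 0,"ry": 0,"rz": 0,"claw": 0},{"x": -11.4,"y": -8.7,"z": 146,"rx": 0,"ry": 0,"rz": 0,"claw": 0},{"x": -11.4,"y": -8.7,"z": 146,"rx": 0,"ry": 0,"rz": 0,"claw": 0},{"x": -11.4,"y": -8.7,"z": 146,"rx": 0,"ry": 0,"rz": 0,"claw": 200},{"x": -11.4,"y": -8.7,"z": 146,"rx": 0,"ry": 0,"rz": 0,"claw": 200},{"x": -11.4,"y": -8.7,"z": 146,"rx": 0,"ry": 0,"rz": 0,"claw": 200},{"x": -11.4,"y": -8.7,"z": 146,"rx": 0,"ry": 0,"rz": 0,"claw": 200}]}}

```text
time_s: 2.98
position: [0.5549, 0.0282, 0.1022]
tcp_rot: [[-0.909, 0.417, 0.001], [0.417, 0.909, -0.0], [-0.001, 0.0, -1.0]]
force: [0.2, -0.3, -0.3]
opening: 0.632
grasp_force: 0.0
```

{"fn": "apply_moves", "kwargs": {"rows": [{"x": 0,"y": 0,"z": 0,"rx": 0,"ry": 0,"rz": 0,"claw": 200},{"x": 0,"y": 0,"z": 0,"rx": 0,"ry": 0,"rz": 0,"claw": 200}]}}

```text
time_s: 3.22
position: [0.5546, 0.0283, 0.1016]
tcp_rot: [[-0.909, 0.417, -0.0], [0.417, 0.909, -0.0], [0.0, -0.0, -1.0]]
force: [0.7, -0.2, -0.4]
opening: 0.4
grasp_force: 0.1
```

```bash
python3 go.py .498,.329,.23 .498,.329,.1
```

```text
t 3.225 p [0.5546 0.0283 0.1016] F [ 0.7 -0.2 -0.4] op 0.4 g 0.10824015798428732 j [ -9.  37.  99.  -0.  44. -74.]
R [[-0.909, 0.417, -0.0], [0.417, 0.909, -0.0], [0.0, -0.0, -1.0]]
.498,.329,.23 [ 176.7  249.8 -128.4]
.498,.329,.1 [176.7 249.8   1.6]
```

{"fn": "apply_moves", "kwargs": {"rows": [{"x": 0,"y": 0,"z": 0,"rx": 0,"ry": 0,"rz": 0,"claw": 200},{"x": 0,"y": 0,"z": 0,"rx": 0,"ry": 0,"rz": 0,"claw": 200},{"x": 0,"y": 0,"z": -10,"rx": 0,"ry": 0,"rz": 0,"claw": 200},{"x": 0,"y": 0,"z": -30,"rx": 0,"ry": 0,"rz": 0,"claw": 200},{"x": 0,"y": 0,"z": -60,"rx": 0,"ry": 0,"rz": 0,"claw": 200},{"x": 0,"y": 0,"z": -90,"rx": 0,"ry": 0,"rz": 0,"claw": 200},{"x": 0,"y": 0,"z": -120,"rx": 0,"ry": 0,"rz": 0,"claw": 200},{"x": 0,"y": 0,"z": -140,"rx": 0,"ry": 0,"rz": 0,"claw": 200},{"x": 0,"y": 0,"z": -140,"rx": 0,"ry": 0,"rz": 0,"claw": 200}]}}

```text
time_s: 4.35
position: [0.5556, 0.0282, 0.2437]
tcp_rot: [[-0.909, 0.417, 0.005], [0.417, 0.909, -0.001], [-0.005, 0.001, -1.0]]
force: [-1.0, 0.5, 0.4]
opening: 0.37
grasp_force: 30.0
```

```bash
python3 go.py .498,.329,.241 .498,.329,.1
python3 - <<'E'
from h import *
i,d=capture('scene');cv2.imwrite('pics/s1.png',i[:,:,::-1])
E
```

```text
t 4.35 p [0.5556 0.0282 0.2437] F [-1.   0.5  0.4] op 0.37 g 29.998359308483487 j [ -9.  25.  92.   0.  62. -74.]
R [[-0.909, 0.417, 0.005], [0.417, 0.909, -0.001], [-0.005, 0.001, -1.0]]
.498,.329,.241 [177.7 249.5   2.2]
.498,.329,.1 [178.4 249.3 143.2]
```

View pics/s1.png

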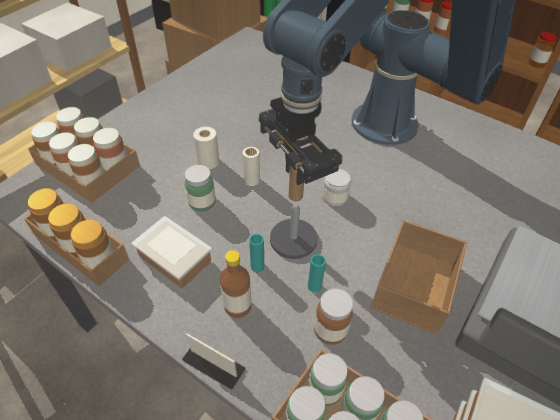

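The picture shows the core in the gripper at (297,185), clear of the bare spindle at (295,220). Next is the box.

{"fn": "apply_moves", "kwargs": {"rows": [{"x": 30,"y": 42,"z": 0,"rx": 0,"ry": 0,"rz": 0,"claw": 200},{"x": 60,"y": 84,"z": 0,"rx": 0,"ry": 0,"rz": 0,"claw": 200},{"x": 90,"y": 126,"z": 0,"rx": 0,"ry": 0,"rz": 0,"claw": 200},{"x": 120,"y": 168,"z": 0,"rx": 0,"ry": 0,"rz": 0,"claw": 200},{"x": 150,"y": 210,"z": 0,"rx": 0,"ry": 0,"rz": 0,"claw": 200},{"x": 178,"y": 249,"z": 0,"rx": 0,"ry": 0,"rz": 0,"claw": 200},{"x": 178,"y": 249,"z": 0,"rx": 0,"ry": 0,"rz": 0,"claw": 200},{"x": 178,"y": 249,"z": 0,"rx": 0,"ry": 0,"rz": 0,"claw": 200}]}}

```text
time_s: 5.4
position: [0.4958, 0.3282, 0.2403]
tcp_rot: [[-0.909, 0.416, -0.002], [0.416, 0.909, -0.002], [0.001, -0.002, -1.0]]
force: [0.4, -0.6, -0.0]
opening: 0.369
grasp_force: 30.0
```

{"fn": "apply_moves", "kwargs": {"rows": [{"x": 0,"y": 0,"z": 40,"rx": 0,"ry": 0,"rz": 0,"claw": 200},{"x": 0,"y": 0,"z": 80,"rx": 0,"ry": 0,"rz": 0,"claw": 200},{"x": 0,"y": 0,"z": 120,"rx": 0,"ry": 0,"rz": 0,"claw": 200},{"x": 0,"y": 0,"z": 139,"rx": 0,"ry": 0,"rz": 0,"claw": 200},{"x": 0,"y": 0,"z": 139,"rx": 0,"ry": 0,"rz": 0,"claw": 200},{"x": 0,"y": 0,"z": 139,"rx": 0,"ry": 0,"rz": 0,"claw": 200}]}}

```text
time_s: 6.15
position: [0.4975, 0.3281, 0.1032]
tcp_rot: [[-0.908, 0.418, 0.001], [0.418, 0.908, 0.0], [-0.001, 0.001, -1.0]]
force: [-0.3, 0.2, -0.4]
opening: 0.369
grasp_force: 30.0
```

```bash
python3 go.py .498,.329,.098
```

```text
t 6.15 p [0.4975 0.3281 0.1032] F [-0.3  0.2 -0.4] op 0.369 g 29.998454751839745 j [ 23.  39.  93.  -0.  48. -43.]
R [[-0.908, 0.418, 0.001], [0.418, 0.908, 0.0], [-0.001, 0.001, -1.0]]
.498,.329,.098 [-0.1  1.1  5.2]
```

Lower a little, open slowly, then rise.

{"fn": "apply_moves", "kwargs": {"rows": [{"x": 0,"y": 0,"z": 6,"rx": 0,"ry": 0,"rz": 0,"claw": 200},{"x": 0,"y": 0,"z": 6,"rx": 0,"ry": 0,"rz": 0,"claw": 200},{"x": 0,"y": 0,"z": 6,"rx": 0,"ry": 0,"rz": 0,"claw": 120},{"x": 0,"y": 0,"z": 6,"rx": 0,"ry": 0,"rz": 0,"claw": 80},{"x": 0,"y": 0,"z": 6,"rx": 0,"ry": 0,"rz": 0,"claw": 60},{"x": 0,"y": 0,"z": 6,"rx": 0,"ry": 0,"rz": 0,"claw": 60},{"x": 0,"y": 0,"z": 6,"rx": 0,"ry": 0,"rz": 0,"claw": 60},{"x": 0,"y": 0,"z": -14,"rx": 0,"ry": 0,"rz": 0,"claw": 60},{"x": 0,"y": 0,"z": -50,"rx": 0,"ry": 0,"rz": 0,"claw": 60}]}}

```text
time_s: 7.28
position: [0.4954, 0.3282, 0.1517]
tcp_rot: [[-0.909, 0.417, -0.004], [0.417, 0.909, -0.002], [0.003, -0.003, -1.0]]
force: [0.2, 0.7, -0.9]
opening: 0.764
grasp_force: 0.0
```

{"fn": "apply_moves", "kwargs": {"rows": [{"x": 0,"y": 0,"z": -50,"rx": 0,"ry": 0,"rz": 0,"claw": 0},{"x": 0,"y": 0,"z": -90,"rx": 0,"ry": 0,"rz": 0,"claw": 0},{"x": 0,"y": 0,"z": -90,"rx": 0,"ry": 0,"rz": 0,"claw": 0},{"x": 0,"y": 0,"z": -90,"rx": 0,"ry": 0,"rz": 0,"claw": 0}]}}

```text
time_s: 7.78
position: [0.4959, 0.3285, 0.242]
tcp_rot: [[-0.909, 0.417, -0.001], [0.417, 0.909, -0.001], [0.001, -0.001, -1.0]]
force: [0.1, -0.0, -0.6]
opening: 0.993
grasp_force: 0.0
```

```bash
python3 go.py .466,-.3243,.24
python3 - <<'E'
from h import *
i,d=capture('scene');cv2.imwrite('pics/s2.png',i[:,:,::-1])
E
```

```text
t 7.775 p [0.4959 0.3285 0.242 ] F [ 0.1 -0.  -0.6] op 0.993 g 0.0 j [ 23.  28.  87.  -0.  65. -43.]
R [[-0.909, 0.417, -0.001], [0.417, 0.909, -0.001], [0.001, -0.001, -1.0]]
.466,-.3243,.24 [-244.9 -605.9    2.4]
```

View pics/s2.png

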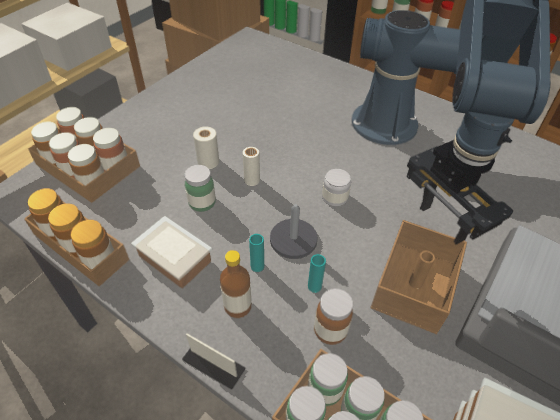

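The picture shows the core standing in the box at (424,265), and the spindle bare. Next I go to the full roll.

{"fn": "apply_moves", "kwargs": {"rows": [{"x": -245,"y": -606,"z": 2,"rx": 0,"ry": 0,"rz": 0,"claw": 0},{"x": -245,"y": -606,"z": 2,"rx": 0,"ry": 0,"rz": 0,"claw": 0},{"x": -245,"y": -606,"z": 2,"rx": 0,"ry": 0,"rz": 0,"claw": 0},{"x": -245,"y": -606,"z": 2,"rx": 0,"ry": 0,"rz": 0,"claw": 0},{"x": -245,"y": -606,"z": 2,"rx": 0,"ry": 0,"rz": 0,"claw": 0},{"x": -245,"y": -606,"z": 2,"rx": 0,"ry": 0,"rz": 0,"claw": 0},{"x": -245,"y": -606,"z": 2,"rx": 0,"ry": 0,"rz": 0,"claw": 0},{"x": -245,"y": -606,"z": 2,"rx": 0,"ry": 0,"rz": 0,"claw": 0},{"x": -245,"y": -606,"z": 2,"rx": 0,"ry": 0,"rz": 0,"claw": 0},{"x": -245,"y": -606,"z": 2,"rx": 0,"ry": 0,"rz": 0,"claw": 0}]}}

```text
time_s: 9.07
position: [0.4669, -0.297, 0.2388]
tcp_rot: [[-0.909, 0.417, -0.002], [0.417, 0.909, 0.003], [0.003, 0.001, -1.0]]
force: [0.9, 0.0, 0.6]
opening: 1.001
grasp_force: 0.0
```

{"fn": "apply_moves", "kwargs": {"rows": [{"x": 0,"y": 0,"z": 0,"rx": 0,"ry": 0,"rz": 0,"claw": 0},{"x": 0,"y": 0,"z": 0,"rx": 0,"ry": 0,"rz": 0,"claw": 0}]}}

```text
time_s: 9.32
position: [0.467, -0.2946, 0.2389]
tcp_rot: [[-0.909, 0.418, -0.003], [0.418, 0.909, 0.004], [0.004, 0.002, -1.0]]
force: [-1.0, 0.5, 0.1]
opening: 0.997
grasp_force: 0.0
```

```bash
python3 go.py .465,-.3243,.088
python3 - <<'E'
from h import *
from scipy.optimize import least_squares
# refine: outer edge circle of the roll top and base-plate circle, initial pictures
for n in('top','scene'):
    z=np.load(n+'0.npz');W=cloud(n,z['d'])
    for c,lo,hi,R in(((.465,-.3243),.1,.108,.031),((.5535,.0297),.011,.019,.058)):
        k=(W[...,2]>lo)&(W[...,2]<hi)&(np.hypot(W[...,0]-c[0],W[...,1]-c[1])<R+.006)
        cs,_=cv2.findContours(k.astype(np.uint8),cv2.RETR_EXTERNAL,cv2.CHAIN_APPROX_NONE)
        q=max(cs,key=len)[:,0];P=W[q[:,1],q[:,0],:2]
        f=least_squares(lambda p:np.hypot(P[:,0]-p[0],P[:,1]-p[1])-p[2],[*c,R],loss='soft_l1',f_scale=.001)
        print(n,len(P),np.round(f.x,4))
E
```

```text
t 9.325 p [ 0.467  -0.2946  0.2389] F [-1.   0.5  0.1] op 0.997 g 0.0 j [ -44.   25.   93.    0.   62. -109.]
R [[-0.909, 0.418, -0.003], [0.418, 0.909, 0.004], [0.004, 0.002, -1.0]]
.465,-.3243,.088 [-11.2 -28.1 150.8]
top 69 [ 0.4646 -0.3231  0.0296]
top 121 [0.5529 0.0289 0.056 ]
scene 57 [ 0.4657 -0.3244  0.03  ]
scene 158 [0.5554 0.0313 0.0552]
```

{"fn": "apply_moves", "kwargs": {"rows": [{"x": -11.2,"y": -28,"z": 0,"rx": 0,"ry": 0,"rz": 0,"claw": 0},{"x": -11.2,"y": -28,"z": 0,"rx": 0,"ry": 0,"rz": 0,"claw": 0},{"x": -11.2,"y": -28,"z": 30,"rx": 0,"ry": 0,"rz": 0,"claw": 0},{"x": -11.2,"y": -28,"z": 60,"rx": 0,"ry": 0,"rz": 0,"claw": 0},{"x": -11.2,"y": -28,"z": 90,"rx": 0,"ry": 0,"rz": 0,"claw": 0},{"x": -11.2,"y": -28,"z": 90,"rx": 0,"ry": 0,"rz": 0,"claw": 0},{"x": -11.2,"y": -28,"z": 90,"rx": 0,"ry": 0,"rz": 0,"claw": 0}]}}

```text
time_s: 10.2
position: [0.4671, -0.3248, 0.1514]
tcp_rot: [[-0.91, 0.416, 0.0], [0.416, 0.91, -0.0], [-0.0, 0.0, -1.0]]
force: [1.0, -0.2, 1.4]
opening: 0.998
grasp_force: 0.0
```

```bash
python3 go.py .465,-.324,.087
```

```text
t 10.2 p [ 0.4671 -0.3248  0.1514] F [ 1.  -0.2  1.4] op 0.998 g 0.0 j [ -46.   33.   95.    0.   51. -112.]
R [[-0.91, 0.416, 0.0], [0.416, 0.91, -0.0], [-0.0, 0.0, -1.0]]
.465,-.324,.087 [ 2.3 -0.1 64.4]
```

{"fn": "apply_moves", "kwargs": {"rows": [{"x": 2.3,"y": 0,"z": 25,"rx": 0,"ry": 0,"rz": 0,"claw": 0},{"x": 2.3,"y": 0,"z": 50,"rx": 0,"ry": 0,"rz": 0,"claw": 0},{"x": 2.3,"y": 0,"z": 64,"rx": 0,"ry": 0,"rz": 0,"claw": 0},{"x": 2.3,"y": 0,"z": 64,"rx": 0,"ry": 0,"rz": 0,"claw": 0},{"x": 2.3,"y": 0,"z": 64,"rx": 0,"ry": 0,"rz": 0,"claw": 100},{"x": 2.3,"y": 0,"z": 64,"rx": 0,"ry": 0,"rz": 0,"claw": 100},{"x": 2.3,"y": 0,"z": 64,"rx": 0,"ry": 0,"rz": 0,"claw": 100},{"x": 2.3,"y": 0,"z": 64,"rx": 0,"ry": 0,"rz": 0,"claw": 100},{"x": 2.3,"y": 0,"z": 64,"rx": 0,"ry": 0,"rz": 0,"claw": 100},{"x": 2.3,"y": 0,"z": 64,"rx": 0,"ry": 0,"rz": 0,"claw": 100}]}}

```text
time_s: 11.45
position: [0.4647, -0.3248, 0.0871]
tcp_rot: [[-0.909, 0.417, 0.0], [0.417, 0.909, -0.0], [-0.001, -0.0, -1.0]]
force: [0.3, 0.6, 5.1]
opening: 0.691
grasp_force: 29.9
```

```bash
python3 go.py .465,-.324,.087
```

```text
t 11.45 p [ 0.4647 -0.3248  0.0871] F [0.3 0.6 5.1] op 0.691 g 29.909811711413568 j [ -46.   39.   98.    0.   43. -112.]
R [[-0.909, 0.417, 0.0], [0.417, 0.909, -0.0], [-0.001, -0.0, -1.0]]
.465,-.324,.087 [0.  0.9 0.1]
```

The roll is gripped (opening about 60 mm, 30 N), so I lift.

{"fn": "apply_moves", "kwargs": {"rows": [{"x": 0,"y": 0,"z": -5,"rx": 0,"ry": 0,"rz": 0,"claw": 110},{"x": 0,"y": 0,"z": -25,"rx": 0,"ry": 0,"rz": 0,"claw": 110},{"x": 0,"y": 0,"z": -50,"rx": 0,"ry": 0,"rz": 0,"claw": 110},{"x": 0,"y": 0,"z": -80,"rx": 0,"ry": 0,"rz": 0,"claw": 110},{"x": 0,"y": 0,"z": -110,"rx": 0,"ry": 0,"rz": 0,"claw": 110},{"x": 0,"y": 0,"z": -140,"rx": 0,"ry": 0,"rz": 0,"claw": 110},{"x": 0,"y": 0,"z": -155,"rx": 0,"ry": 0,"rz": 0,"claw": 110},{"x": 0,"y": 0,"z": -155,"rx": 0,"ry": 0,"rz": 0,"claw": 110},{"x": 0,"y": 0,"z": -155,"rx": 0,"ry": 0,"rz": 0,"claw": 110}]}}

```text
time_s: 12.58
position: [0.4637, -0.324, 0.2402]
tcp_rot: [[-0.909, 0.417, -0.002], [0.417, 0.909, 0.002], [0.003, 0.001, -1.0]]
force: [-0.2, -0.6, -2.0]
opening: 0.696
grasp_force: 29.9
```

```bash
python3 go.py .5538,.0292,.24
```

```text
t 12.575 p [ 0.4637 -0.324   0.2402] F [-0.2 -0.6 -2. ] op 0.696 g 29.909913634851364 j [ -46.   26.   91.   -0.   63. -112.]
R [[-0.909, 0.417, -0.002], [0.417, 0.909, 0.002], [0.003, 0.001, -1.0]]
.5538,.0292,.24 [ 65.3 358.6   0.8]
```

{"fn": "apply_moves", "kwargs": {"rows": [{"x": 4,"y": 20,"z": 0,"rx": 0,"ry": 0,"rz": 0,"claw": 110},{"x": 11,"y": 60,"z": 0,"rx": 0,"ry": 0,"rz": 0,"claw": 110},{"x": 20,"y": 105,"z": 0,"rx": 0,"ry": 0,"rz": 0,"claw": 110},{"x": 28,"y": 150,"z": 0,"rx": 0,"ry": 0,"rz": 0,"claw": 110},{"x": 36,"y": 195,"z": 0,"rx": 0,"ry": 0,"rz": 0,"claw": 110},{"x": 44,"y": 240,"z": 0,"rx": 0,"ry": 0,"rz": 0,"claw": 110},{"x": 52,"y": 285,"z": 0,"rx": 0,"ry": 0,"rz": 0,"claw": 110},{"x": 60,"y": 330,"z": 0,"rx": 0,"ry": 0,"rz": 0,"claw": 110},{"x": 65,"y": 358,"z": 0,"rx": 0,"ry": 0,"rz": 0,"claw": 110},{"x": 65,"y": 358,"z": 0,"rx": 0,"ry": 0,"rz": 0,"claw": 110}]}}

```text
time_s: 13.82
position: [0.5536, 0.0311, 0.2407]
tcp_rot: [[-0.911, 0.413, -0.002], [0.413, 0.911, 0.001], [0.003, 0.0, -1.0]]
force: [0.0, 0.4, -2.5]
opening: 0.693
grasp_force: 29.9
```

{"fn": "apply_moves", "kwargs": {"rows": [{"x": 0,"y": 0,"z": 0,"rx": 0,"ry": 0,"rz": 0,"claw": 110},{"x": 0,"y": 0,"z": 0,"rx": 0,"ry": 0,"rz": 0,"claw": 110}]}}

```text
time_s: 14.08
position: [0.5541, 0.0272, 0.2414]
tcp_rot: [[-0.909, 0.418, -0.001], [0.418, 0.909, -0.0], [0.001, -0.0, -1.0]]
force: [-0.8, -0.6, -1.3]
opening: 0.696
grasp_force: 29.9
```

```bash
python3 go.py .5538,.0295,.212
python3 - <<'E'
from h import *
i,d=capture('scene');W=cloud('scene',d);cv2.imwrite('pics/s3.png',cv2.resize(i[100:270,220:380,::-1],(560,595)))
np.savez('s3.npz',i=i,d=d)
# roll side points, and spindle side points
a=(np.abs(W[...,0]-.5538)<.05)&(np.abs(W[...,1]-.03)<.05)
r=a&(i.min(2)>140)&(W[...,2]>.145)&(W[...,2]<.2)
s=a&(W[...,2]>.03)&(W[...,2]<.11)&(np.hypot(W[...,0]-.5538,W[...,1]-.03)<.02)
from scipy.optimize import least_squares
for k,R in((r,.031),(s,.01)):
    P=W[k]
    if len(P)<10: print(len(P));continue
    f=least_squares(lambda p:np.hypot(P[:,0]-p[0],P[:,1]-p[1])-R,[.5538,.03],loss='soft_l1',f_scale=.001)
    v,u=np.where(k);print(len(P),np.round(f.x,4),P[:,2].min(),P[:,2].max(),u.min(),u.max(),v.min(),v.max())
E
```

```text
t 14.075 p [0.5541 0.0272 0.2414] F [-0.8 -0.6 -1.3] op 0.696 g 29.909822798254027 j [ -9.  25.  93.  -0.  62. -74.]
R [[-0.909, 0.418, -0.001], [0.418, 0.909, -0.0], [0.001, -0.0, -1.0]]
.5538,.0295,.212 [ 1.2  2.  29.4]
197 [0.5533 0.027 ] 0.15453573440284618 0.19980153519187116 281 305 180 206
187 [0.5526 0.0297] 0.03030430776219195 0.10999806011190327 290 299 211 235
```

View pics/s3.png

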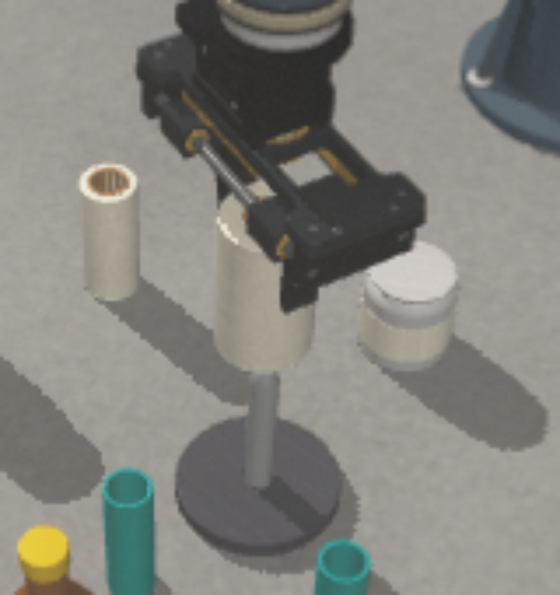

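The crop shows the roll upright in the gripper at (264,290), above the spindle whose visible part is at (262,430). In this view the roll is about 2.5 mm short of the spindle along y, so I correct that and start lowering.

{"fn": "apply_moves", "kwargs": {"rows": [{"x": 1.2,"y": 2.1,"z": 0,"rx": 0,"ry": 0,"rz": 0,"claw": 110},{"x": 1.2,"y": 2.1,"z": 10,"rx": 0,"ry": 0,"rz": 0,"claw": 110},{"x": 1.2,"y": 2.1,"z": 20,"rx": 0,"ry": 0,"rz": 0,"claw": 110},{"x": 1.2,"y": 2.1,"z": 28,"rx": 0,"ry": 0,"rz": 0,"claw": 110},{"x": 1.2,"y": 2.1,"z": 34,"rx": 0,"ry": 0,"rz": 0,"claw": 110},{"x": 1.2,"y": 2.1,"z": 40,"rx": 0,"ry": 0,"rz": 0,"claw": 110},{"x": 1.2,"y": 2.1,"z": 45,"rx": 0,"ry": 0,"rz": 0,"claw": 110},{"x": 1.2,"y": 2.1,"z": 45,"rx": 0,"ry": 0,"rz": 0,"claw": 110},{"x": 1.2,"y": 2.1,"z": 45,"rx": 0,"ry": 0,"rz": 0,"claw": 110}]}}

```text
time_s: 15.25
position: [0.5545, 0.0302, 0.1968]
tcp_rot: [[-0.909, 0.417, 0.0], [0.417, 0.909, -0.0], [-0.0, 0.0, -1.0]]
force: [-0.9, 0.6, -2.4]
opening: 0.692
grasp_force: 29.9
```

```bash
python3 go.py .5538,.0295,.102
```

```text
t 15.25 p [0.5545 0.0302 0.1968] F [-0.9  0.6 -2.4] op 0.692 g 29.909840567697756 j [ -8.  29.  95.   0.  56. -74.]
R [[-0.909, 0.417, 0.0], [0.417, 0.909, -0.0], [-0.0, 0.0, -1.0]]
.5538,.0295,.102 [ 0.4 -1.  94.8]
```

The roll is over the spindle without contact (only its 2.4 N weight), so I keep lowering.

{"fn": "apply_moves", "kwargs": {"rows": [{"x": 0.3,"y": -0.3,"z": 10,"rx": 0,"ry": 0,"rz": 0,"claw": 110},{"x": 0.3,"y": -0.3,"z": 20,"rx": 0,"ry": 0,"rz": 0,"claw": 110},{"x": 0.3,"y": -0.3,"z": 30,"rx": 0,"ry": 0,"rz": 0,"claw": 110},{"x": 0.3,"y": -0.3,"z": 40,"rx": 0,"ry": 0,"rz": 0,"claw": 110},{"x": 0.3,"y": -0.3,"z": 50,"rx": 0,"ry": 0,"rz": 0,"claw": 110},{"x": 0.3,"y": -0.3,"z": 60,"rx": 0,"ry": 0,"rz": 0,"claw": 110},{"x": 0.3,"y": -0.3,"z": 70,"rx": 0,"ry": 0,"rz": 0,"claw": 110},{"x": 0.3,"y": -0.3,"z": 80,"rx": 0,"ry": 0,"rz": 0,"claw": 110},{"x": 0.3,"y": -0.3,"z": 88,"rx": 0,"ry": 0,"rz": 0,"claw": 110},{"x": 0.3,"y": -0.3,"z": 88,"rx": 0,"ry": 0,"rz": 0,"claw": 110}]}}

```text
time_s: 16.5
position: [0.5535, 0.0301, 0.1079]
tcp_rot: [[-0.909, 0.417, -0.002], [0.417, 0.909, 0.0], [0.001, -0.0, -1.0]]
force: [-0.0, 0.3, -2.7]
opening: 0.69
grasp_force: 29.9
```

{"fn": "apply_moves", "kwargs": {"rows": [{"x": 0,"y": 0,"z": 2,"rx": 0,"ry": 0,"rz": 0,"claw": 110},{"x": 0,"y": 0,"z": 4,"rx": 0,"ry": 0,"rz": 0,"claw": 110},{"x": 0,"y": 0,"z": 5,"rx": 0,"ry": 0,"rz": 0,"claw": 110},{"x": 0,"y": 0,"z": 5,"rx": 0,"ry": 0,"rz": 0,"claw": 110}]}}

```text
time_s: 17.0
position: [0.554, 0.03, 0.1037]
tcp_rot: [[-0.909, 0.417, 0.0], [0.417, 0.909, -0.0], [-0.0, 0.0, -1.0]]
force: [0.6, -0.4, -1.2]
opening: 0.691
grasp_force: 29.9
```

{"fn": "apply_moves", "kwargs": {"rows": [{"x": 0,"y": 0,"z": 1,"rx": 0,"ry": 0,"rz": 0,"claw": 110},{"x": 0,"y": 0,"z": 2,"rx": 0,"ry": 0,"rz": 0,"claw": 110},{"x": 0,"y": 0,"z": 2,"rx": 0,"ry": 0,"rz": 0,"claw": 110}]}}

```text
time_s: 17.38
position: [0.554, 0.0301, 0.1021]
tcp_rot: [[-0.909, 0.417, 0.0], [0.417, 0.909, -0.0], [-0.0, 0.0, -1.0]]
force: [-1.2, 0.9, 3.1]
opening: 0.691
grasp_force: 29.9
```

The force has turned positive (+3 N), so the roll is on the plate. I release in small steps, pause, then rise.

{"fn": "apply_moves", "kwargs": {"rows": [{"x": 0,"y": 0,"z": 0,"rx": 0,"ry": 0,"rz": 0,"claw": 70},{"x": 0,"y": 0,"z": 0,"rx": 0,"ry": 0,"rz": 0,"claw": 50},{"x": 0,"y": 0,"z": 0,"rx": 0,"ry": 0,"rz": 0,"claw": 20},{"x": 0,"y": 0,"z": 0,"rx": 0,"ry": 0,"rz": 0,"claw": 0},{"x": 0,"y": 0,"z": 0,"rx": 0,"ry": 0,"rz": 0,"claw": 0},{"x": 0,"y": 0,"z": 0,"rx": 0,"ry": 0,"rz": 0,"claw": 0},{"x": 0,"y": 0,"z": 0,"rx": 0,"ry": 0,"rz": 0,"claw": 0}]}}

```text
time_s: 18.25
position: [0.5539, 0.0301, 0.1016]
tcp_rot: [[-0.909, 0.417, -0.0], [0.417, 0.909, 0.0], [0.0, 0.0, -1.0]]
force: [0.4, 0.5, 0.0]
opening: 1.0
grasp_force: 0.0
```

{"fn": "apply_moves", "kwargs": {"rows": [{"x": 0,"y": 0,"z": -10,"rx": 0,"ry": 0,"rz": 0,"claw": 0},{"x": 0,"y": 0,"z": -30,"rx": 0,"ry": 0,"rz": 0,"claw": 0},{"x": 0,"y": 0,"z": -60,"rx": 0,"ry": 0,"rz": 0,"claw": 0},{"x": 0,"y": 0,"z": -100,"rx": 0,"ry": 0,"rz": 0,"claw": 0},{"x": 0,"y": 0,"z": -140,"rx": 0,"ry": 0,"rz": 0,"claw": 0},{"x": 0,"y": 0,"z": -140,"rx": 0,"ry": 0,"rz": 0,"claw": 0},{"x": 0,"y": 0,"z": -140,"rx": 0,"ry": 0,"rz": 0,"claw": 0}]}}

```text
time_s: 19.12
position: [0.5534, 0.0302, 0.2417]
tcp_rot: [[-0.909, 0.417, -0.0], [0.417, 0.909, 0.0], [0.0, -0.0, -1.0]]
force: [-0.6, -0.2, -0.5]
opening: 0.999
grasp_force: 0.0
```

Run:
```python
from h import *
i,d=capture('scene');W=cloud('scene',d);cv2.imwrite('pics/s4.png',i[:,:,::-1])
s=read_state();print(s['position'],s['force'],s['opening'])
k=(np.hypot(W[...,0]-.554,W[...,1]-.03)<.036)&(W[...,2]>.08)&(W[...,2]<.15)&(i.min(2)>100)
print(k.sum(),np.percentile(W[k][:,2],[50,90,98]))
```

```text
[0.55301503 0.03018012 0.24093203] [-0.4007821  -0.20112354  0.33677212] 1.000279348467239
682 [0.11694352 0.1200241  0.12392259]
```

View pics/s4.png

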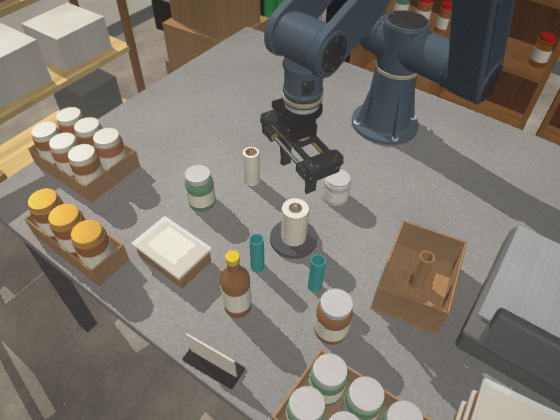

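The picture shows the roll seated upright on the plate at (294,222), with its top at about 0.119 m as expected. The core is in the box at (424,265), nothing else has moved, and the gripper is clear.

```bash
python3 -c "from rig import *;print(hand_in())"
```

```text
the job is handed in; nothing more can be done
None
```

I put the bare core in the waste box, seated the full roll upright on the base plate, and handed the job in at about 19 s; the other goods look unmoved, and no verdict came back from the judge.

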